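Release and open the narrow fuse cabinet

TASK

The hall bulb is flickering, so get the narrow one of the two fuse cabinets open: press its push catch down with a fingertip so that the spring pops its sliding door ajar, let the catch come up again, then push the door by the ridge on it all the way open. Pinch and lift nothing, keep the wide cabinet shut, leave the loose things where they lie, and finish clear of everything.

Things in the scene. Friction and masses are not known exactly. Their poses are not given: they have to be found in the camera images.
- narrow_cabinet: Narrow fuse cabinet, fixed: white plastic box 250 long (x) x 100 wide (y) x 90 high (mm), sliding door in its top. Origin: centre of underside. Its +x runs from the catch end to the rear, the way the door opens. On top from the catch end: 45 long block with the catch, 100 long opening under the door, fixed roof. Rails beside the door rise to z 97.
- narrow_pad (a point): Centre of the top face of the narrow cabinet's catch pad: bare metal rectangle 32 (cabinet x) x 44 (cabinet y) mm, top 99 above the shelf and 9 above the block round it, 104 from the cabinet's centre towards the catch end. Press straight down.
- narrow_catch (a joint): Push catch of the narrow cabinet, m: 0 up, grows as pressed down, 0.007 at its stop. Spring: 2 N to start, 5 N fully down; it rises when let go. Beyond about 0.0045 it frees the door.
- narrow_ridge (a point): Point on the narrow door, moving with it: middle of the upright front face of its finger ridge, 103 mm above the shelf. Ridge 74 wide (cabinet y), from the door's top (z 95) to z 110; the face looks to cabinet -x, the back slopes, so it is pushed, not pinched. The flat door reaches 28 in front of it. Door shut: 50 from the pad's centre along cabinet +x.
- narrow_door (a joint): Sliding door of the narrow cabinet, m: 0 shut and latched, 0.09 fully open at its stop. Latched it cannot slide. Pressing the catch lets a hidden spring push it to about 0.028 (ajar), no further; from there it slides along cabinet +x against about 1 N friction plus a damper (20 N per m/s) and stays where left.
- wide_cabinet: Wide fuse cabinet, fixed: white plastic box 250 long (x) x 160 wide (y) x 90 high (mm), sliding door in its top. Origin: centre of underside. Its +x runs from the catch end to the rear, the way the door opens. On top from the catch end: 45 long block with the catch, 100 long opening under the door, fixed roof. Rails beside the door rise to z 97. Left or right varies.
- wide_door (a joint): Sliding door of the wide cabinet, m: 0 shut, 0.09 open. Its own catch pad frees it in the same way; it is to stay shut.
- fuse_a: White ceramic fuse, loose on the shelf between the cabinets, 76 x 28 x 31 high, origin at its underside's centre; leave it alone.
- fuse_b: Second fuse, the same, loose, further back between the cabinets; leave it alone.
- hat_lamp: Lamp like a miniature yellow hard hat on a foot, 105 across, 93 high, loose, left side; leave it alone.
- spanner: Steel spanner 170 long lying on the shelf, right side; leave it alone.
- door_wedge: Blue silicone door wedge 100 x 36 x 20, loose, nearest the robot; leave it alone.
- tape_roll: Black roll of tape, 68 across, 19 high, lying flat, loose, nearest the robot; leave it alone.
- tester: Tester screwdriver 150 long, lying loose at the left; leave it alone.

How it is judged:
By the outcome, as a careful person would: the job done as asked, in the order asked, and still so for the second after the job is handed in, with the robot touching nothing.
It also fails if it takes over 40 s, if anything falls off the work surface, if the arm or the gripper's body presses on something with over 40 N, if the wrist force passes 120 N, or if a joint passes its speed limit or range.

ROBOT

A 6-joint arm with a two-finger parallel gripper is mounted at the origin on the work surface. World frame = base frame: x ahead of the robot, y to its left, z up, the work surface at z = 0. Lengths are in m, angles in rad, forces in N, time in s.
With the tool pointing down it reaches from about 0.225 to 0.875 m from the base axis. Payload 3.4 kg.
Tool frame: the origin (TCP) lies at the very end of the fingers, on their centre line; the grasp point (between the pads) lies 19 mm behind it (grip_depth is the distance from the TCP to the grasp point, in m); x points along the fingers, z is the direction in which the jaws open and shut, and the axes are right-handed (so a half turn about x gives the same grasp; the last joint's range is limited). The gripper opens to 85 mm and grips with 20 to 120 N. Pads are 22 mm wide; open, the fingers measure 114 mm over their backs; the gripper's body (76 mm by 85 mm) begins 54 mm behind the grasp point. The pads swing forward as they close: fully open they stand 13 mm farther back than shut.
Start: joints at [1.055, 0.276, 1.505, -0, 1.361, -0.121], TCP at [0.221, 0.531, 0.231] pointing down, gripper open.
Joint ranges: [-2.89, 2.89], [-0.75, 2.08], [0.22, 2.7], [-1.18, 4.32], [0.11, 2.71], [-2.7, 2.7]. Speed limits (rad/s): [2.57, 2.57, 3.14, 3.14, 3.14, 3.14].

INTERFACE

Orientations are given as a unit quaternion [w, x, y, z].
In Python, from rig import get_state, get_image, sign_off, grip_depth gives the robot as it stands. The module is installed in compiled form; this text tells all that it offers.
- The arm moves only by the tool arm_command, never from a script. Its argument "series" is a list of rows, each an object with "dp": the shift along the tool's x, y, z scaled (see below), a list of three; "angular": the turn, a rotation vector about the tool's x, y, z scaled (see below), a list of three; "gripper": the finger opening in mm, from 0 to 85.4. A call has exactly 8 rows; each row shifts and turns the pose as measured when the row begins, along the tool's axes as they then stand; what a row does not reach is not made up. The controller multiplies each number of a shift by 0.12 m and each number of a turn by 90 degrees. A row lasts 1/8 s, in which the tool goes at most 62.5 mm and 10.7 degrees, less where a joint would pass 70% of its speed; a pose out of reach is approached as far as the arm can. A call with a number of a shift or a turn outside -1 to 1 is refused whole. A call with a gripper value outside its range is refused whole. The fingers move at their own pace and stop on an object; "grip_force" is the grip in N (left out, the last holds). Time passes only in rows, so rows that do not move let the fingers close, or fill a call up. It gives the time, the measured TCP pose, the force and the opening at its end, in the units of the state.
- get_state(): the state, without advancing time (a new reading comes with each control period).
- get_image(name): name is "scene" or "side" or "wrist"; returns a dict with "image" (420x560x3 uint8, blue, green, red), "depth" (420x560 float32, m along the optical axis (not along the pixel's ray), 0 where there is no reading), "mtx" (3x3 intrinsics, pixels), "view" (4x4, takes a point from world to camera coordinates); the wrist camera has in their place "mount" (4x4, takes a point from camera to tool coordinates, whose origin is the TCP and whose axes are the tool frame's). Camera axes: x right, y up, looking along -z (the intrinsics and any distortion apply to the point x, -y, -z); pixel columns grow to the right and rows downward; lengths in m; the calibration is good to about 2 mm. The wrist camera is an equidistant fisheye: a pixel r from the principal point sees the ray r / f radians off the axis. A picture is of the moment at which its call begins: read the wrist's pose just before it.
- sign_off(): hands the job in, once; it reports no verdict.
The state is a dict: "clock": time; "qpos": joint angles; "qd": joint speeds; "effort": joint torques, N m; "position": TCP position; "ee_rot": TCP orientation; "contact_force": force on the tool from outside, world axes, zero at the start; "moment": the same for the moment, N m; "width": finger opening in m.
Only numpy, scipy, OpenCV 4.12 (cv2) and the standard library are available. Lean on these libraries where they do the work, as an engineer would, in place of code of your own. Each camera call takes 0.05 s, during which the arm holds its last target. There are 200 camera calls.

## Working session

There is one attempt and no reset: what is moved stays moved. The work goes in short steps, Python scripts to look and compute and a tool call to move; the robot and the scene stay as the last step left them, time stands still between calls to the robot, and variables do not carry over. Pictures are saved under pics/ and viewed, about 8 in all and at most 12, crops included, and the job is handed in when it is done.

Besides the shell and the picture viewer there is one more tool, called after "Emit:" in YAML: its name, and indented under it one key for each argument. arm_command: Moves the arm, as the interface text tells. Its arguments: {"type":"object","properties":{"series":{"type":"array","items":{"type":"object","properties":{"dp":{"type":"array","items":{"type":"number"}},"angular":{"type":"array","items":{"type":"number"}},"gripper":{"type":"number"}}}},"grip_force":{"type":"number"}},"required":["series"]}

```bash
mkdir -p pics; python3 - <<'E'
from rig import *
import cv2,numpy as np,pickle
print(get_state())
d={n:get_image(n) for n in("scene","side")}
pickle.dump(d,open("im0.pkl","wb"))
for n in d:
    cv2.imwrite(f"pics/{n}0.png",d[n]["image"]); print(n,d[n]["mtx"],d[n]["view"],(d[n]["depth"]>0).mean(),d[n].keys())
E
```

```text
{'clock': 0.0, 'qpos': array([ 1.05500674e+00,  2.76610791e-01,  1.50615054e+00, -5.48375203e-05,
        1.36067321e+00, -1.20969569e-01]), 'qd': array([-6.57664540e-05, -7.30766955e-04,  2.33910923e-03, -1.21166349e-03,
        7.74605863e-04,  6.42369746e-05]), 'effort': array([ 1.84590877e-03, -4.16780090e+01, -2.45811671e+01,  1.77239681e-04,
        1.10990281e-02, -1.19108572e-05]), 'position': array([0.22091346, 0.53029656, 0.23042375]), 'ee_rot': array([ 0.58777863, -0.3925371 ,  0.58892451,  0.39191686]), 'contact_force': array([-0.25578976, -1.05331203,  0.65889227]), 'moment': array([-0.0037993 , -0.00844093,  0.00477508]), 'width': 0.0852773061025665}
scene [[478.14457629   0.         278.29927494]
 [  0.         478.14457629 214.91494424]
 [  0.           0.           1.        ]] [[ 0.82185719  0.56956598  0.01205602 -0.41979557]
 [-0.32992567  0.4586019   0.82512626  0.09487802]
 [ 0.46443494 -0.68211354  0.56481971 -1.55269542]
 [ 0.          0.          0.          1.        ]] 0.9799277210884354 dict_keys(['image', 'depth', 'mtx', 'view'])
side [[455.70298099   0.         284.3497145 ]
 [  0.         455.70298099 211.99785539]
 [  0.           0.           1.        ]] [[ 0.86360353 -0.50414561  0.00511233 -0.4447623 ]
 [ 0.36089949  0.62523935  0.69197348 -0.25146535]
 [-0.35205183 -0.59574571  0.72190481 -1.06505634]
 [ 0.          0.          0.          1.        ]] 0.9959863945578231 dict_keys(['image', 'depth', 'mtx', 'view'])
```

View pics/scene0.png

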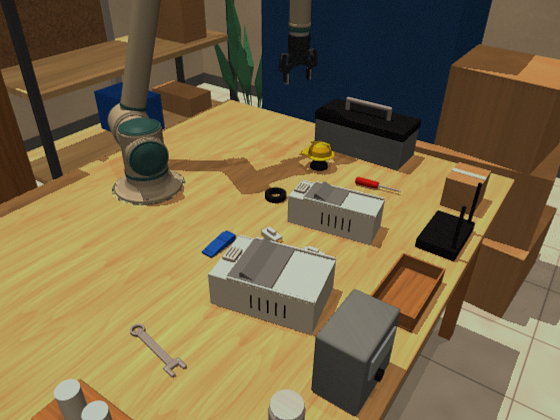

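View pics/side0.png

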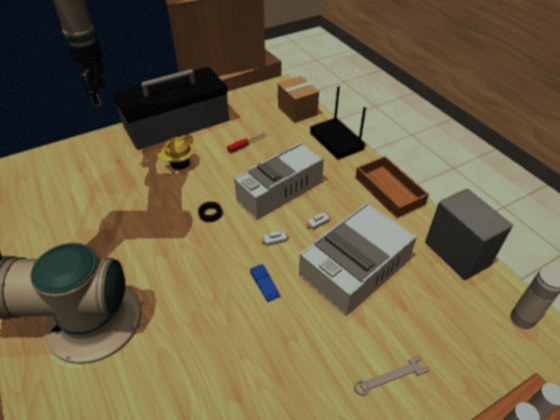

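The narrow cabinet is the left one, at about (335,208) in the scene view and (280,180) in the side view. The wide one is at about (272,280) and (358,255). The tape, lamp and tester lie near the narrow one. Next I'll measure its top from depth.

```bash
cat > h.py <<'E'
import numpy as np,cv2
def cloud(d):
    K,V=d["mtx"],d["view"]; z=d["depth"]; v,u=np.indices(z.shape)
    P=np.stack([(u-K[0,2])/K[0,0]*z,-(v-K[1,2])/K[1,1]*z,-z],-1)
    return (P-V[:3,3])@V[:3,:3]
E
python3 - <<'E'
from h import *
import pickle
D=pickle.load(open("im0.pkl","rb"))
for n,box in(("scene",(280,175,395,245)),("side",(228,138,332,218))):
    d=D[n];W=cloud(d);x0,y0,x1,y1=box
    m=np.zeros(W.shape[:2],bool);m[y0:y1,x0:x1]=1
    m&=(d["depth"]>0)&(W[...,2]>.08)&(W[...,2]<.125)
    nl,L,S,C=cv2.connectedComponentsWithStats(m.astype(np.uint8)); k=1+S[1:,4].argmax(); m=L==k
    P=W[m]; r=cv2.minAreaRect((P[:,:2]*1000).astype(np.float32)); print(n,S[k],r,cv2.boxPoints(r).tolist())
    print(np.histogram(P[:,2],bins=np.arange(.08,.126,.004)))
    c=cv2.resize(d["image"][y0:y1,x0:x1],None,fx=5,fy=5,interpolation=cv2.INTER_CUBIC);cv2.imwrite(f"pics/{n}c.png",c)
a=cv2.imread("pics/scenec.png");b=cv2.imread("pics/sidec.png");w=575
b=cv2.copyMakeBorder(b,0,0,0,w-b.shape[1],0);j=np.vstack([a,b]);cv2.imwrite("pics/c0.png",cv2.resize(j,None,fx=.78,fy=.78))
E
```

```text
scene [ 288  179   97   43 2210] ((592.9798583984375, 161.38058471679688), (250.232666015625, 108.12555694580078), 9.26051139831543) [[460.79425048828125, 194.60458374023438], [478.19415283203125, 87.88824462890625], [725.1654663085938, 128.15658569335938], [707.7655639648438, 234.8729248046875]]
(array([116, 141, 514, 524, 582, 176,  66,  71,  19,   1,   0]), array([0.08 , 0.084, 0.088, 0.092, 0.096, 0.1  , 0.104, 0.108, 0.112,
       0.116, 0.12 , 0.124]))
side [ 234  142   90   57 2305] ((593.0263671875, 161.2257843017578), (253.1894073486328, 106.30631256103516), 9.611828804016113) [[459.333740234375, 192.49493408203125], [477.083984375, 87.6810073852539], [726.718994140625, 129.95663452148438], [708.96875, 234.77056884765625]]
(array([ 87, 245, 733, 581, 444,  90,  54,  61,  10,   0,   0]), array([0.08 , 0.084, 0.088, 0.092, 0.096, 0.1  , 0.104, 0.108, 0.112,
       0.116, 0.12 , 0.124]))
```

View pics/c0.png

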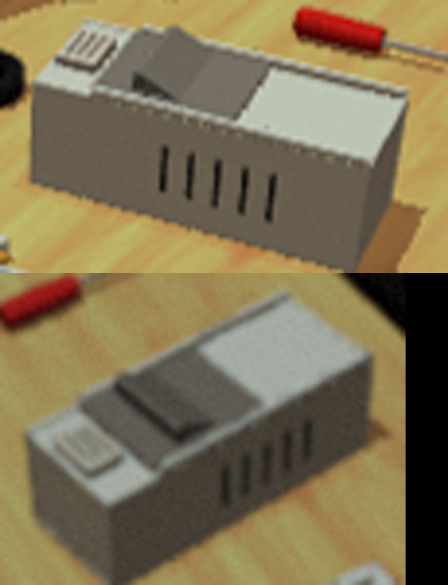

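The crops confirm it. The catch pad is at the left, nearest the robot. Behind it are the ridge, whose upright face looks toward the pad, and the fixed roof. Both views agree on a centre of about (0.593, 0.161) and a yaw of about 9.4°.

```bash
cat >> h.py <<'E'
from scipy.spatial.transform import Rotation as R
C=np.array([.593,.1613]); YAW=np.radians(9.4); ux=np.array([np.cos(YAW),np.sin(YAW)]); uy=np.array([-ux[1],ux[0]])
def cab(x,y,z): return np.r_[C+x*ux+y*uy,z]
def plan(s,t=None):
    Rt=R.from_quat(np.roll(s["ee_rot"],-1)); M=Rt.as_matrix()
    best=None
    for sg in(1,-1):
        z=sg*np.r_[uy,0]; x=np.array([0,0,-1.]); G=np.c_[x,np.cross(z,x),z]
        rv=(Rt.inv()*R.from_matrix(G)).as_rotvec()
        if best is None or np.linalg.norm(rv)<np.linalg.norm(best[0]): best=(rv,G)
    rel=M.T@(np.r_[C,0]-np.r_[0,0,0])
    p=s["position"]; q=p[:2]-C
    print("clk",s["clock"],"pos",p.round(4),"cab xy",(q@ux).round(4),(q@uy).round(4),"q6",s["qpos"][5].round(2),"w",s["width"].round(4),"F",s["contact_force"].round(1))
    print("angular total",(best[0]/(np.pi/2)).round(3)); print("tool axes in world\n",M.T.round(3))
    if t is not None: print("dp total now",(M.T@(t-p)/.12).round(3),"after turn",(best[1].T@(t-p)/.12).round(3))
E
python3 - <<'E'
from h import *; from rig import *
plan(get_state(),cab(-.104,0,.2))
E
```

```text
Traceback (most recent call last):
  File "h.py", line 18, in plan
    print("clk",s["clock"],"pos",p.round(4),"cab xy",(q@ux).round(4),(q@uy).round(4),"q6",s["qpos"][5].round(2),"w",s["width"].round(4),"F",s["contact_force"].round(1))
                                                                                                                    ^^^^^^^^^^^^^^^^
AttributeError: 'float' object has no attribute 'round'
```

```bash
sed -i 's/s\["width"\].round(4)/round(s["width"],4)/; /rel=/d' h.py
python3 - <<'E'
from h import *; from rig import *
plan(get_state(),cab(-.104,0,.2))
E
```

```text
clk 0.1 pos [0.2209 0.5304 0.2305] cab xy -0.3068 0.4249 q6 -0.12 w 0.0857 F [0.5 0.2 1. ]
angular total [-0.356 -0.001 -0.   ]
tool axes in world
 [[-0.001 -0.001 -1.   ]
 [-0.923  0.385  0.   ]
 [ 0.385  0.923 -0.002]]
dp total now [ 0.257 -3.31  -2.106] after turn [ 0.254 -1.69  -3.541]
```

Emit:
arm_command:
  series:
    - {"dp": [0, 0, 0], "angular": [-0.09, 0, 0], "gripper": 0}
    - {"dp": [0, 0, 0], "angular": [-0.09, 0, 0], "gripper": 0}
    - {"dp": [0, 0, 0], "angular": [-0.09, 0, 0], "gripper": 0}
    - {"dp": [0, 0, 0], "angular": [-0.09, 0, 0], "gripper": 0}
    - {"dp": [0, -0.2, -0.42], "angular": [0, 0, 0], "gripper": 0}
    - {"dp": [0, -0.2, -0.42], "angular": [0, 0, 0], "gripper": 0}
    - {"dp": [0, -0.2, -0.42], "angular": [0, 0, 0], "gripper": 0}
    - {"dp": [0, -0.2, -0.42], "angular": [0, 0, 0], "gripper": 0}

```text
clock: 1.1
position: [0.3538, 0.3477, 0.2265]
ee_rot: [-0.445, 0.547, -0.451, -0.547]
contact_force: [0.9, -0.1, 1.3]
width: 0.0
```

```bash
python3 - <<'E'
from h import *; from rig import *
plan(get_state(),cab(-.104,0,.2))
E
```

```text
clk 1.1 pos [0.3538 0.3477 0.2265] cab xy -0.2056 0.2229 q6 -1.13 w 0.0 F [ 0.9 -0.1  1.3]
angular total [ 0.022 -0.004 -0.004]
tool axes in world
 [[-0.005 -0.007 -1.   ]
 [-0.98  -0.197  0.006]
 [-0.197  0.98  -0.006]]
dp total now [ 0.227 -0.783 -1.885] after turn [ 0.221 -0.846 -1.858]
```

Emit:
arm_command:
  series:
    - {"dp": [0.03, -0.14, -0.31], "angular": [0.02, 0, 0], "gripper": 0}
    - {"dp": [0.03, -0.14, -0.31], "angular": [0, 0, 0], "gripper": 0}
    - {"dp": [0.03, -0.14, -0.31], "angular": [0, 0, 0], "gripper": 0}
    - {"dp": [0.03, -0.14, -0.31], "angular": [0, 0, 0], "gripper": 0}
    - {"dp": [0.03, -0.14, -0.31], "angular": [0, 0, 0], "gripper": 0}
    - {"dp": [0.03, -0.14, -0.31], "angular": [0, 0, 0], "gripper": 0}
    - {"dp": [0, 0, 0], "angular": [0, 0, 0], "gripper": 0}
    - {"dp": [0, 0, 0], "angular": [0, 0, 0], "gripper": 0}

```text
clock: 2.1
position: [0.4946, 0.1339, 0.2022]
ee_rot: [0.454, -0.537, 0.463, 0.539]
contact_force: [-0.6, -0.3, -0.5]
width: -0.0001
```

```bash
python3 - <<'E'
from h import *; from rig import *
s=get_state(); plan(s,cab(-.104,0,.13))
d=get_image("wrist"); cv2.imwrite("pics/w1.png",d["image"]); print(d["mtx"],d["mount"])
import pickle; pickle.dump((s,d),open("w1.pkl","wb"))
E
```

```text
clk 2.1 pos [0.4946 0.1339 0.2022] cab xy -0.1015 -0.011 q6 -1.6 w -0.0001 F [-0.6 -0.3 -0.5]
angular total [-0.003 -0.004 -0.007]
tool axes in world
 [[-0.009 -0.008 -1.   ]
 [-0.987 -0.159  0.01 ]
 [-0.159  0.987 -0.006]]
dp total now [0.602 0.015 0.095] after turn [0.602 0.021 0.091]
[[325.1922621    0.         282.66714908]
 [  0.         325.1922621  210.2126165 ]
 [  0.           0.           1.        ]] [[ 5.81444193e-04  3.19992084e-01 -9.47420038e-01 -1.42337882e-01]
 [ 2.72235809e-04  9.47420112e-01  3.19992277e-01  8.23534682e-02]
 [ 9.99999794e-01 -4.43979311e-04  4.63758619e-04  5.43222352e-04]
 [ 0.00000000e+00  0.00000000e+00  0.00000000e+00  1.00000000e+00]]
```

View pics/w1.png

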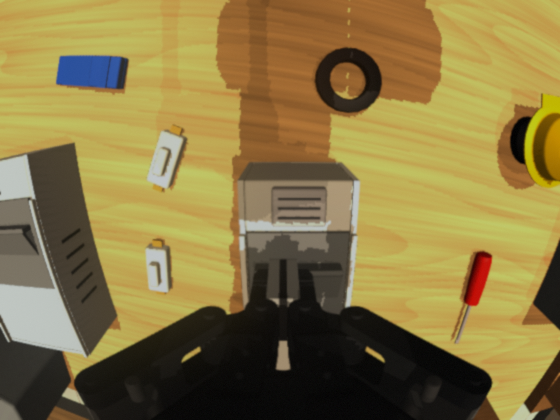

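The wrist view shows the pad at (300,205) and the cabinet's catch-end edge at row ~180. The fingertips are at about (283,265) and sit slightly off to one side. I'll cast the pad pixel onto z=0.099.

```bash
cat >> h.py <<'E'
def wray(s,d,u,v,z):
    K=d["mtx"];a=np.array([u-K[0,2],v-K[1,2]]);r=np.hypot(*a);th=r/K[0,0]
    c=np.r_[np.sin(th)*a/r,np.cos(th)]*[1,-1,-1]
    M=R.from_quat(np.roll(s["ee_rot"],-1)).as_matrix();T=d["mount"]
    o=s["position"]+M@T[:3,3];w=M@T[:3,:3]@c
    P=o+w*(z-o[2])/w[2];q=P[:2]-C;return P.round(4),np.array([q@ux,q@uy]).round(4)
E
python3 - <<'E'
from h import *; import pickle
s,d=pickle.load(open("w1.pkl","rb"))
for u,v in((300,205.5),(272,187),(326,187),(327,224),(273,224)): print("pad",wray(s,d,u,v,.099))
for u,v in((240,180),(358,180)): print("front corner",wray(s,d,u,v,.09))
c=cv2.resize(d["image"][150:320,215:385],(680,600),interpolation=cv2.INTER_CUBIC);c=cv2.convertScaleAbs(c,alpha=1.8,beta=20);cv2.imwrite("pics/w1c.png",c)
E
```

```text
pad (array([0.4881, 0.1466, 0.099 ]), array([-0.1059,  0.0026]))
pad (array([0.4767, 0.1224, 0.099 ]), array([-0.1211, -0.0194]))
pad (array([0.4698, 0.1641, 0.099 ]), array([-0.1211,  0.0229]))
pad (array([0.5   , 0.1711, 0.099 ]), array([-0.0901,  0.0249]))
pad (array([0.507 , 0.1278, 0.099 ]), array([-0.0903, -0.019 ]))
front corner (array([0.4773, 0.0959, 0.09  ]), array([-0.1249, -0.0456]))
front corner (array([0.4615, 0.1907, 0.09  ]), array([-0.1249,  0.0505]))
```

View pics/w1c.png

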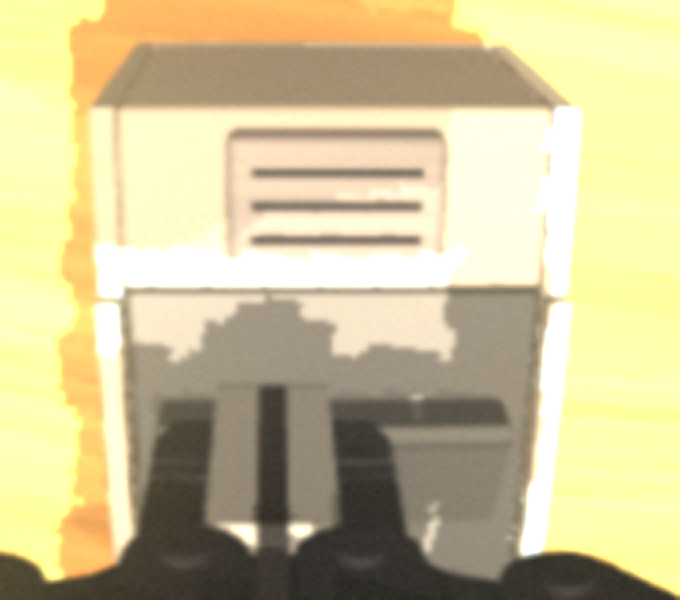

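Emit:
arm_command:
  series:
    - {"dp": [0, 0.02, 0.06], "angular": [0, -0.004, -0.007], "gripper": 0}
    - {"dp": [0.12, 0.01, 0.04], "angular": [0, 0, 0], "gripper": 0}
    - {"dp": [0.12, 0, 0], "angular": [0, 0, 0], "gripper": 0}
    - {"dp": [0.12, 0, 0], "angular": [0, 0, 0], "gripper": 0}
    - {"dp": [0.12, 0, 0], "angular": [0, 0, 0], "gripper": 0}
    - {"dp": [0.12, 0, 0], "angular": [0, 0, 0], "gripper": 0}
    - {"dp": [0.1, 0, 0], "angular": [0, 0, 0], "gripper": 0}
    - {"dp": [0, 0, 0], "angular": [0, 0, 0], "gripper": 0}

```text
clock: 3.15
position: [0.4851, 0.1487, 0.1104]
ee_rot: [0.456, -0.539, 0.458, 0.541]
contact_force: [-0.6, 0.2, 0.2]
width: -0.0002
```

```bash
python3 - <<'E'
from h import *; from rig import *
s=get_state(); plan(s,cab(-.105,0.001,.0935))
E
```

```text
clk 3.15 pos [0.4851 0.1487 0.1104] cab xy -0.1085 0.0052 q6 -1.58 w -0.0002 F [-0.6  0.2  0.2]
angular total [ 0.001  0.001 -0.002]
tool axes in world
 [[-0.004  0.    -1.   ]
 [-0.986 -0.165  0.003]
 [-0.165  0.986  0.001]]
dp total now [ 0.141 -0.03  -0.035] after turn [ 0.141 -0.03  -0.035]
```

Emit:
arm_command:
  series:
    - {"dp": [0, -0.03, -0.03], "angular": [0, 0, 0], "gripper": 0}
    - {"dp": [0, 0, 0], "angular": [0, 0, 0], "gripper": 0}
    - {"dp": [0.03, 0, 0], "angular": [0, 0, 0], "gripper": 0}
    - {"dp": [0.03, 0, 0], "angular": [0, 0, 0], "gripper": 0}
    - {"dp": [0.03, 0, 0], "angular": [0, 0, 0], "gripper": 0}
    - {"dp": [0.02, 0, 0], "angular": [0, 0, 0], "gripper": 0}
    - {"dp": [0, 0, 0], "angular": [0, 0, 0], "gripper": 0}
    - {"dp": [0, 0, 0], "angular": [0, 0, 0], "gripper": 0}

```text
clock: 4.15
position: [0.4909, 0.1457, 0.0981]
ee_rot: [0.457, -0.539, 0.457, 0.54]
contact_force: [-0.6, 0.3, 1.0]
width: 0.0003
```

```bash
python3 - <<'E'
from h import *; from rig import *
s=get_state(); plan(s,cab(-.105,0.001,.0932))
E
```

```text
clk 4.15 pos [0.4909 0.1457 0.0981] cab xy -0.1033 0.0012 q6 -1.58 w 0.0003 F [-0.6  0.3  1. ]
angular total [0.001 0.    0.   ]
tool axes in world
 [[ 0.     0.001 -1.   ]
 [-0.986 -0.165 -0.   ]
 [-0.165  0.986  0.001]]
dp total now [ 0.041  0.015 -0.002] after turn [ 0.041  0.015 -0.002]
```

Emit:
arm_command:
  series:
    - {"dp": [0.015, 0, 0], "angular": [0, 0, 0], "gripper": 0}
    - {"dp": [0.015, 0, 0], "angular": [0, 0, 0], "gripper": 0}
    - {"dp": [0.012, 0, 0], "angular": [0, 0, 0], "gripper": 0}
    - {"dp": [0.006, 0, 0], "angular": [0, 0, 0], "gripper": 0}
    - {"dp": [0, 0, 0], "angular": [0, 0, 0], "gripper": 0}
    - {"dp": [0, 0, 0], "angular": [0, 0, 0], "gripper": 0}
    - {"dp": [0, 0, 0], "angular": [0, 0, 0], "gripper": 0}
    - {"dp": [0, 0, 0], "angular": [0, 0, 0], "gripper": 0}

```text
clock: 5.15
position: [0.4909, 0.1456, 0.0932]
ee_rot: [-0.457, 0.54, -0.457, -0.54]
contact_force: [-0.7, -0.1, 3.2]
width: -0.0
```

```bash
python3 - <<'E'
from h import *; from rig import *
s=get_state(); plan(s,cab(-.105,0.001,.0932))
d=get_image("side");cv2.imwrite("pics/s2.png",cv2.resize(d["image"][120:230,200:350],(750,550),interpolation=cv2.INTER_CUBIC))
E
```

```text
clk 5.15 pos [0.4909 0.1456 0.0932] cab xy -0.1033 0.0012 q6 -1.58 w -0.0 F [-0.7 -0.1  3.2]
angular total [0.001 0.    0.001]
tool axes in world
 [[ 0.001  0.001 -1.   ]
 [-0.986 -0.165 -0.001]
 [-0.165  0.986  0.001]]
dp total now [-0.     0.014 -0.002] after turn [-0.     0.014 -0.002]
```

View pics/s2.png

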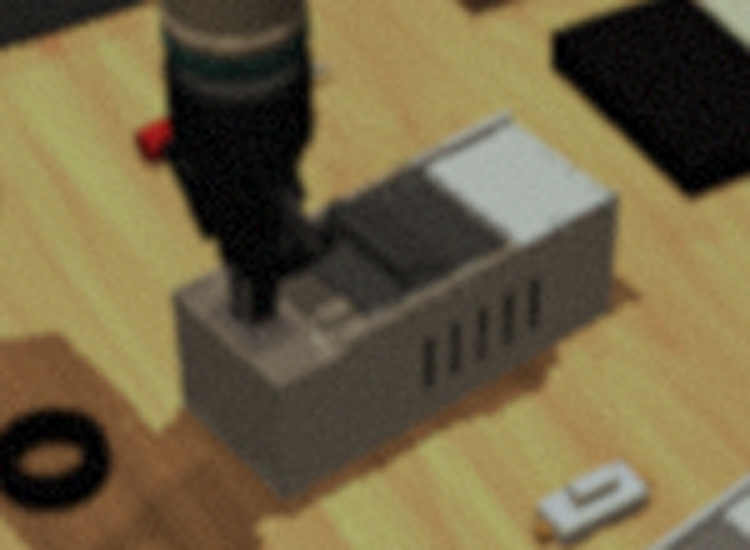

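The door has popped ajar: the opening at (320,290) is exposed and the ridge has moved back to about (375,255). Next I let the catch up and move in front of the ridge.

Emit:
arm_command:
  series:
    - {"dp": [-0.06, 0, 0], "angular": [0, 0, 0], "gripper": 0}
    - {"dp": [-0.07, 0, 0], "angular": [0, 0, 0], "gripper": 0}
    - {"dp": [-0.07, 0, 0], "angular": [0, 0, 0], "gripper": 0}
    - {"dp": [0, 0, 0], "angular": [0, 0, 0], "gripper": 0}
    - {"dp": [0, -0.12, 0], "angular": [0, 0, 0], "gripper": 0}
    - {"dp": [0, -0.12, 0], "angular": [0, 0, 0], "gripper": 0}
    - {"dp": [0, -0.1, 0], "angular": [0, 0, 0], "gripper": 0}
    - {"dp": [0, 0, 0], "angular": [0, 0, 0], "gripper": 0}

```text
clock: 6.2
position: [0.5354, 0.153, 0.1178]
ee_rot: [-0.458, 0.54, -0.456, -0.539]
contact_force: [0.2, 0.2, 0.1]
width: 0.0
```

```bash
python3 - <<'E'
from h import *; from rig import *
s=get_state(); plan(s,cab(-.045,0.001,.101))
d=get_image("wrist");cv2.imwrite("pics/w2.png",cv2.convertScaleAbs(d["image"],alpha=1.6,beta=15))
E
```

```text
clk 6.2 pos [0.5354 0.153  0.1178] cab xy -0.0582 0.0012 q6 -1.58 w 0.0 F [0.2 0.2 0.1]
angular total [0.001 0.    0.001]
tool axes in world
 [[ 0.002  0.001 -1.   ]
 [-0.986 -0.164 -0.002]
 [-0.164  0.986  0.001]]
dp total now [ 0.14  -0.11  -0.002] after turn [ 0.14  -0.11  -0.002]
```

View pics/w2.png

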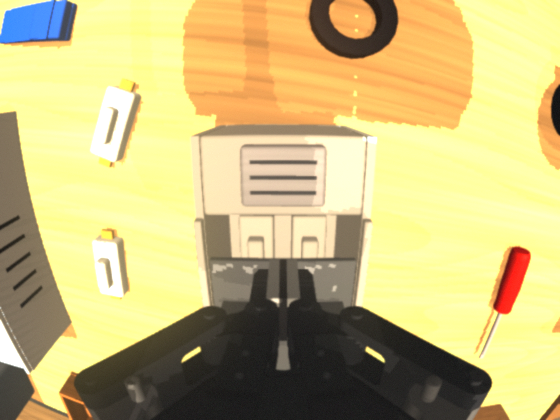

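The pad is visible again at (283,175), the opening is clear, and the door's front edge is at row ~259. Next I lower in front of the ridge and start pushing.

Emit:
arm_command:
  series:
    - {"dp": [0.05, 0, 0], "angular": [0, 0, 0], "gripper": 0}
    - {"dp": [0.04, 0, 0], "angular": [0, 0, 0], "gripper": 0}
    - {"dp": [0.03, 0, 0], "angular": [0, 0, 0], "gripper": 0}
    - {"dp": [0, 0, 0], "angular": [0, 0, 0], "gripper": 0}
    - {"dp": [0, -0.08, 0], "angular": [0, 0, 0], "gripper": 0}
    - {"dp": [0, -0.08, 0], "angular": [0, 0, 0], "gripper": 0}
    - {"dp": [0, -0.08, 0], "angular": [0, 0, 0], "gripper": 0}
    - {"dp": [0, -0.08, 0], "angular": [0, 0, 0], "gripper": 0}

```text
clock: 7.25
position: [0.5716, 0.1592, 0.1019]
ee_rot: [0.456, -0.538, 0.458, 0.541]
contact_force: [-2.6, -0.7, 2.5]
width: 0.0003
```

```bash
python3 - <<'E'
from h import *; from rig import *
s=get_state(); plan(s,cab(.052,0.001,.102))
E
```

```text
clk 7.25 pos [0.5716 0.1592 0.1019] cab xy -0.0215 0.0014 q6 -1.58 w 0.0003 F [-2.6 -0.7  2.5]
angular total [ 0.001  0.    -0.003]
tool axes in world
 [[-0.004  0.    -1.   ]
 [-0.986 -0.165  0.004]
 [-0.165  0.986  0.001]]
dp total now [-0.004 -0.612 -0.004] after turn [-0.001 -0.612 -0.004]
```

Emit:
arm_command:
  series:
    - {"dp": [0, -0.08, 0], "angular": [0, 0, 0.003], "gripper": 0}
    - {"dp": [0, -0.08, 0], "angular": [0, 0, 0], "gripper": 0}
    - {"dp": [0, -0.08, 0], "angular": [0, 0, 0], "gripper": 0}
    - {"dp": [0, -0.08, 0], "angular": [0, 0, 0], "gripper": 0}
    - {"dp": [0, -0.08, 0], "angular": [0, 0, 0], "gripper": 0}
    - {"dp": [0, -0.08, 0], "angular": [0, 0, 0], "gripper": 0}
    - {"dp": [0, -0.06, 0], "angular": [0, 0, 0], "gripper": 0}
    - {"dp": [0, 0, 0], "angular": [0, 0, 0], "gripper": 0}

```text
clock: 8.25
position: [0.6169, 0.1667, 0.1011]
ee_rot: [0.44, -0.526, 0.473, 0.553]
contact_force: [1.4, 0.5, -0.3]
width: -0.0002
```

```bash
python3 - <<'E'
from h import *; from rig import *
s=get_state(); plan(s,cab(.054,0.001,.102))
E
```

```text
clk 8.25 pos [0.6169 0.1667 0.1011] cab xy 0.0244 0.0014 q6 -1.58 w -0.0002 F [ 1.4  0.5 -0.3]
angular total [ 0.002 -0.    -0.039]
tool axes in world
 [[-0.06  -0.011 -0.998]
 [-0.984 -0.166  0.061]
 [-0.166  0.986 -0.   ]]
dp total now [-0.023 -0.245 -0.004] after turn [-0.008 -0.246 -0.004]
```

Emit:
arm_command:
  series:
    - {"dp": [0, 0, 0], "angular": [0, 0, -0.02], "gripper": 0}
    - {"dp": [-0.01, 0, 0], "angular": [0, 0, -0.02], "gripper": 0}
    - {"dp": [0, -0.05, 0], "angular": [0, 0, 0], "gripper": 0}
    - {"dp": [0, -0.05, 0], "angular": [0, 0, -0.003], "gripper": 0}
    - {"dp": [0, -0.05, 0], "angular": [0, 0, -0.003], "gripper": 0}
    - {"dp": [0, -0.05, 0], "angular": [0, 0, -0.003], "gripper": 0}
    - {"dp": [0, 0, 0], "angular": [0, 0, 0], "gripper": 0}
    - {"dp": [0, 0, 0], "angular": [0, 0, 0], "gripper": 0}

```text
clock: 9.25
position: [0.6174, 0.1671, 0.1012]
ee_rot: [0.445, -0.531, 0.467, 0.549]
contact_force: [-3.7, -1.2, 1.5]
width: 0.0
```

```bash
python3 - <<'E'
from h import *; from rig import *
s=get_state(); plan(s,cab(.054,0.001,.102))
d=get_image("side");cv2.imwrite("pics/s3.png",cv2.resize(d["image"][120:230,200:350],(750,550),interpolation=cv2.INTER_CUBIC))
E
```

```text
clk 9.25 pos [0.6174 0.1671 0.1012] cab xy 0.025 0.0017 q6 -1.58 w 0.0 F [-3.7 -1.2  1.5]
angular total [ 0.003 -0.001 -0.026]
tool axes in world
 [[-0.04  -0.008 -0.999]
 [-0.985 -0.167  0.04 ]
 [-0.167  0.986 -0.001]]
dp total now [-0.016 -0.241 -0.007] after turn [-0.007 -0.242 -0.006]
```

View pics/s3.png

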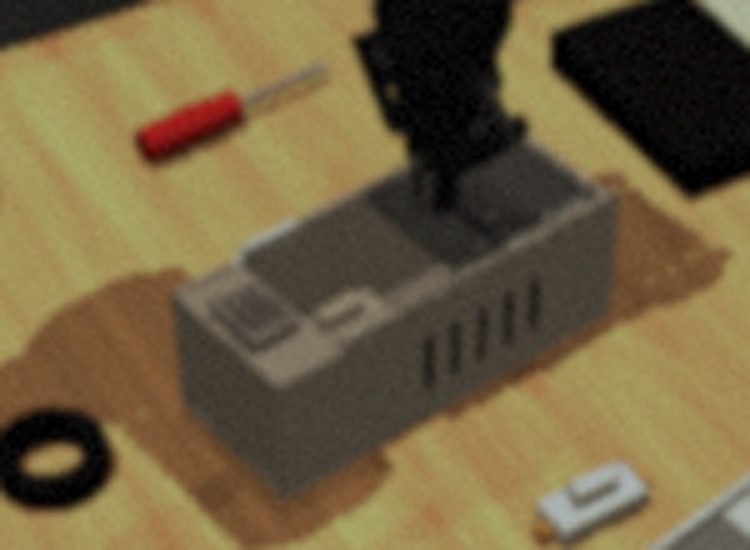

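The door is already at its stop. I had mis-added the target: the open ridge face is at cabinet x ≈ +0.035, so the TCP belongs at about +0.024, and it is at +0.025. Pushing further only made the tool tilt. I'll back off and lift clear.

Emit:
arm_command:
  series:
    - {"dp": [0, 0.08, 0], "angular": [0, 0, 0], "gripper": 0}
    - {"dp": [-0.02, 0.08, 0], "angular": [0, 0, 0], "gripper": 0}
    - {"dp": [-0.2, 0.04, 0], "angular": [0, 0, 0], "gripper": 0}
    - {"dp": [-0.3, 0, 0], "angular": [0, 0, 0], "gripper": 0}
    - {"dp": [-0.3, 0, 0], "angular": [0, 0, 0], "gripper": 0}
    - {"dp": [-0.3, 0, 0], "angular": [0, 0, 0], "gripper": 0}
    - {"dp": [-0.2, 0.3, 0], "angular": [0, 0, 0], "gripper": 0}
    - {"dp": [0, 0, 0], "angular": [0, 0, 0], "gripper": 0}

```text
clock: 10.3
position: [0.5653, 0.1586, 0.2675]
ee_rot: [0.449, -0.534, 0.464, 0.546]
contact_force: [0.2, -0.3, -0.2]
width: -0.0001
```

Emit:
arm_command:
  series:
    - {"dp": [0, 0.4, 0], "angular": [0, 0, 0], "gripper": 0}
    - {"dp": [0, 0.4, 0], "angular": [0, 0, 0], "gripper": 0}
    - {"dp": [0, 0.4, 0], "angular": [0, 0, 0], "gripper": 0}
    - {"dp": [0, 0.3, 0], "angular": [0, 0, 0], "gripper": 0}
    - {"dp": [0, 0, 0], "angular": [0, 0, 0], "gripper": 0}
    - {"dp": [0, 0, 0], "angular": [0, 0, 0], "gripper": 0}
    - {"dp": [0, 0, 0], "angular": [0, 0, 0], "gripper": 0}
    - {"dp": [0, 0, 0], "angular": [0, 0, 0], "gripper": 0}

```text
clock: 11.3
position: [0.3883, 0.1283, 0.2683]
ee_rot: [0.451, -0.536, 0.462, 0.544]
contact_force: [-0.1, -0.3, -0.2]
width: -0.0002
```

```bash
python3 - <<'E'
from h import *; from rig import *
import pickle
s=get_state(); plan(s)
D0=pickle.load(open("im0.pkl","rb"))
D={n:get_image(n) for n in("scene","side")}
for n,d in D.items():
    W=cloud(d);q=W[...,:2]-C;cx=q@ux;cy=q@uy
    m=(abs(cy-.002)<.03)&(abs(cx)<.12)&(d["depth"]>0)
    a=m&(W[...,2]>.1045)&(W[...,2]<.12); a2=a&(cx>-.07); print(n,"ridge top x",np.percentile(cx[a2],[5,50,95]).round(4),a2.sum())
    p=m&(abs(cx+.105)<.012)&(abs(cy)<.018); print("pad z",np.median(W[...,2][p]).round(4))
    W0=cloud(D0[n]);q=W0[...,:2]-C;m0=(abs(q@uy-.002)<.03)&(abs(q@ux+.105)<.012)&(abs(q@uy)<.018);print("pad z before",np.median(W0[...,2][m0]).round(4))
a=D["side"]["image"][100:340,140:440];cv2.imwrite("pics/s4.png",cv2.resize(a,(750,600),interpolation=cv2.INTER_CUBIC))
E
```

```text
clk 11.3 pos [0.3883 0.1283 0.2683] cab xy -0.2074 0.0009 q6 -1.59 w -0.0002 F [-0.1 -0.3 -0.2]
angular total [ 0.002 -0.    -0.012]
tool axes in world
 [[-0.019 -0.004 -1.   ]
 [-0.986 -0.166  0.019]
 [-0.166  0.986 -0.001]]
scene ridge top x [0.0376 0.0478 0.0602] 108
pad z 0.1011
pad z before 0.1013
side ridge top x [0.0352 0.0417 0.054 ] 87
pad z 0.0989
pad z before 0.099
```

View pics/s4.png

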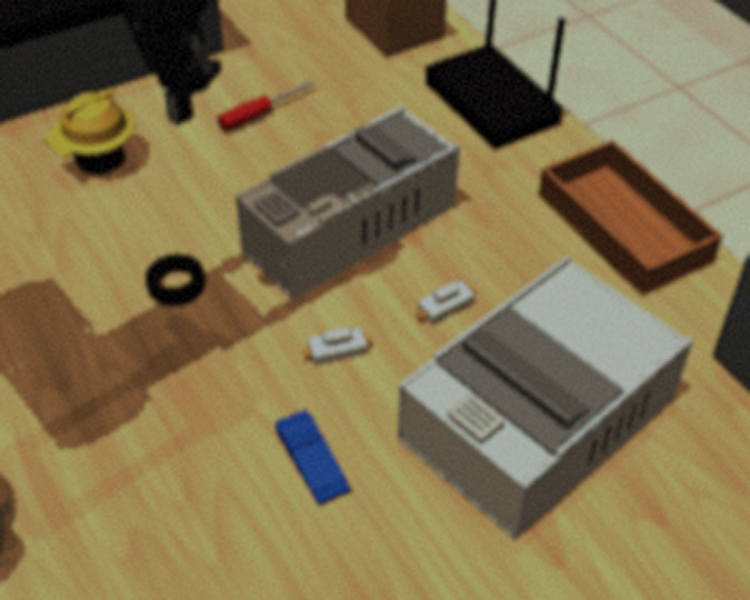

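The narrow door is fully open, with its ridge at (385,150) and face at x≈0.035 as expected. The pad at (275,208) is up, the wide cabinet is shut, the loose things are in place and the arm is clear.

```bash
python3 -c "
from rig import *
print(sign_off())"
```

```text
the job is handed in; nothing more can be done
None
```

The narrow (left) fuse cabinet's sliding door is fully open, and I've handed the job in. I pressed the catch about 6 mm with closed fingertips and the door popped ajar. I then lifted off so the catch came up, pushed the ridge to the stop, backed off and lifted clear at about 11 s.

**Last checks:**
- **Door:** the ridge face is at cabinet x ≈ 0.035–0.038 m, against 0.035 expected for fully open.
- **Catch:** the pad is at the same height as before the press, 0.099 m by the side camera. The scene camera reads about 2 mm higher both times.
- **Everything else:** by eye in the final side view, the wide cabinet is shut and the fuses, wedge, tape, lamp and tester look undisturbed. The spanner was outside that crop, but the arm never went near it.
- **Robot:** it is touching nothing, with contact force near 0.

**One slip:** I set the end of the push too far, so the fingers kept pressing against the door's stop. The tool tilted about 3.5° there. The highest force I read, at the end of a move, was about 4 N, and nothing shifted.

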